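Repack the dive-panel spares tray

TASK

Repack the dive-panel spares into the foam tray: the large pressure gauge, dial up, in the larger round cut-out, the black handwheel upright in the smaller round one, the straight brass coupling lying in the long narrow one, and the grey battery pack, contacts up, in the nearly square one, each down on its cut-out's floor. The brass elbow and the small gauge are not part of this kit: leave them where they lie on the table.

Things in the scene. Friction and masses are not known exactly. Their poses are not given: they have to be found in the camera images.
- gauge_large: The large pressure gauge lying face up: a black round casing with steel rim and white dial, 60 mm diameter, 34 mm high. Origin: centre of its underside; z up out of the dial
- coupling: The straight brass hose coupling lying flat: a 30 mm cube in the middle, a round 20 mm stub in line on either side, 70 mm long in all, 30 mm high. Origin: centre of the cube, 15 mm above what it lies on; x along the stubs, z up at the start
- handwheel: The black valve handwheel, standing: six round lobes about a hub, 46 mm from lobe to lobe through the centre, 41 mm across the flats that touch two neighbouring lobes, 34 mm high. Origin: centre of its underside; z up, x through a lobe (others every 60 degrees)
- battery: The grey battery pack lying with its two brass contacts up: a block 50 (x) by 42 (y) by 34 mm high. Origin: centre of its underside; x along its length, z up
- elbow: NOT part of the kit: a brass elbow coupling lying flat, a 30 mm cube with two round 20 mm stubs at a right angle, each reaching 41 mm from the cube's centre along +x and +y. Origin: centre of the cube, 15 mm above the table; z up
- gauge_small: NOT part of the kit: a small pressure gauge like the large one, 42 mm diameter, 34 mm high, face up. Origin: centre of its underside; z up
- nest_round_large: Fixed foam block in one quarter (differs each time) of a fixed black tray, 204 mm square with rim 22 mm above the table. Block 94 x 94 x 18 mm, black with a yellow cut-out floor 8 mm above its underside (13 mm above the table); black top 23 mm above the table. Cut-out, centred: the larger round one, 76 mm diameter (for the large gauge). Origin: centre of the underside; z up
- nest_round_small: Fixed foam block in one quarter (differs each time) of a fixed black tray, 204 mm square with rim 22 mm above the table. Block 94 x 94 x 18 mm, black with a yellow cut-out floor 8 mm above its underside (13 mm above the table); black top 23 mm above the table. Cut-out, centred: the smaller round one, 62 mm diameter (for the handwheel). Origin: centre of the underside; z up
- nest_slot: Fixed foam block in one quarter (differs each time) of a fixed black tray, 204 mm square with rim 22 mm above the table. Block 94 x 94 x 18 mm, black with a yellow cut-out floor 8 mm above its underside (13 mm above the table); black top 23 mm above the table. Cut-out, centred: the long narrow one, 82 (x) by 42 mm (y) (for the straight coupling). Origin: centre of the underside; z up
- nest_rect: Fixed foam block in one quarter (differs each time) of a fixed black tray, 204 mm square with rim 22 mm above the table. Block 94 x 94 x 18 mm, black with a yellow cut-out floor 8 mm above its underside (13 mm above the table); black top 23 mm above the table. Cut-out, centred: the nearly square one, 64 (x) by 58 mm (y) (for the battery pack). Origin: centre of the underside; z up
Not all that is in view belongs to the job. What is shaped like the handwheel but blue is not meant.

How it is judged:
At the end, for the whole second after the job is handed in: Each kit part rests on the floor of its own cut-out: within 12 mm of its centre and 5 mm of resting height; gauge, handwheel, battery upright to 0.15 rad, coupling level to 0.17 rad; coupling and battery along the cut-out to 0.45 rad. Elbow and small gauge moved under 25 mm (horizontal distance between gauge_large and nest_round_large below 0.012 m and z of gauge_large in the frame of nest_round_large between 0.003 and 0.013 m and linear speed of each of gauge_large, handwheel, coupling, battery below 0.02 m/s and angular speed of each of gauge_large, handwheel, coupling, battery below 0.3 rad/s and angle between each of gauge_large, handwheel, battery's own z axis and vertical below 0.15 rad and horizontal distance between handwheel and nest_round_small below 0.012 m and z of handwheel in the frame of nest_round_small between 0.003 and 0.013 m and horizontal distance between coupling and nest_slot below 0.012 m and z of coupling in the frame of nest_slot between 0.018 and 0.028 m and angle between coupling's own x axis and vertical above 1.4 rad and angle between the x axis of coupling and the x axis of nest_slot, either way round below 0.45 rad and horizontal distance between battery and nest_rect below 0.012 m and z of battery in the frame of nest_rect between 0.003 and 0.013 m and angle between the x axis of battery and the x axis of nest_rect, either way round below 0.45 rad and distance of each of elbow, gauge_small from where it was at the start of the episode below 0.025 m); the robot touches nothing.
It fails at once if the brass elbow was moved by more than 25 mm (distance of elbow from where it was at the start of the episode above 0.025 m).
It fails at once if the small gauge was moved by more than 25 mm (distance of gauge_small from where it was at the start of the episode above 0.025 m).
It also fails if it takes over 96 s, if anything falls off the work surface, if the arm or the gripper's body presses on something with over 40 N, if the wrist force passes 120 N, or if a joint passes its speed limit or range.

ROBOT

A 6-joint arm with a two-finger parallel gripper is mounted at the origin on the work surface. World frame = base frame: x ahead of the robot, y to its left, z up, the work surface at z = 0. Lengths are in m, angles in rad, forces in N, time in s.
With the tool pointing down it reaches from about 0.375 to 0.825 m from the base axis. Payload 5.5 kg.
Tool frame: the origin (TCP) lies midway between the tips of the shut fingers; the grasp point (between the pads) lies 19 mm behind it (manip.tcp_to_grasp is the z of the grasp point in the tool frame, in m); z points along the fingers, y is the line along which they close (so a half turn about z gives the same grasp; the last joint's range is limited). The gripper opens to 85 mm and grips with 20 to 120 N. Pads are 22 mm wide; open, the fingers measure 114 mm over their backs; the gripper's body (76 mm by 85 mm) begins 54 mm behind the grasp point. The pads swing forward as they close: fully open they stand 13 mm farther back than shut.
Start: joints at [1.302, 0.314, -0.047, 1.21, 0, 1.571], TCP at [0.159, 0.578, 0.231] pointing down, gripper open.
Joint ranges: [-2.67, 2.67], [-0.69, 1.73], [-1.03, 1.25], [-2.08, 2.16], [-1.42, 1.45], [-3.14, 3.14]. Speed limits (rad/s): [2.39, 2.39, 3.01, 3.14, 3.14, 3.14].

INTERFACE

Orientations are given as a rotation vector (axis times angle).
In Python, from cell import manip gives the robot as it stands.
- The arm moves only by the tool carry_out, never from a script. Its argument "steps" is text: rows parted by semicolons, each of 7 numbers parted by spaces: the opening, from -1 (shut) to 1 (fully open), then the shift along the tool's x, y, z in cm, then the turn, a rotation vector about the tool's x, y, z in degrees. In form: claw dx dy dz ax ay az; .... A call has 1 to 12 rows; each row shifts and turns the commanded pose from where the row before left it, along the tool's axes as they then stand; what a row does not reach is not made up. A row lasts 1/10 s, in which the tool goes at most 50 mm and 8.59 degrees, less where a joint would pass 70% of its speed; a pose out of reach is approached as far as the arm can. A call is refused whole if a number of a shift passes 5 or a number of a turn 8.59, either way. A call with a gripper value outside its range is refused whole. The fingers move at their own pace and stop on an object; "squeeze" is the grip in N (left out, the last holds). Time passes only in rows, so rows that do not move let the fingers close. It gives the time, the measured TCP pose, the force, the opening and the grip force at its end, in the units of the state.
- manip.get_obs(): the state, without advancing time (a new reading comes with each control period).
- manip.capture(name): name is "scene" or "top" or "wrist"; returns the picture (480x640x3 uint8, red, green, blue); there is no depth.
- manip.get_calibration(name): a dict with "fx", "fy", "cx", "cy" (pixels), "eye" and "rotation" of the camera in the world; the wrist camera has in their place "mount" (4x4, takes a point from camera to tool coordinates, whose origin is the TCP and whose axes are the flange's). Camera axes: x right, y down, z forward; pixel columns grow to the right and rows downward; lengths in m; the calibration is good to about 2 mm. A picture is of the moment at which its call begins: read the wrist's pose just before it. get_calibration takes no time and is no camera call.
- manip.finish_job(): hands the job in; it is judged then, once.
The state is a dict: "clock": time; "joints": joint angles; "qvel": joint speeds; "tau": joint torques, N m; "eef_pos": TCP position; "eef_rot": TCP orientation; "force": force on the tool from outside, world axes, zero at the start; "torque": the same for the moment, N m; "width": opening from 0.0 (shut) to 1.0 (fully open); "finger_force": force on a finger pad.
Only numpy, scipy, OpenCV 4.12 (cv2) and the standard library are available. Lean on these libraries where they do the work, as an engineer would, in place of code of your own. Each camera call takes 0.05 s, during which the arm holds its last target. There are 200 camera calls.

## Working session

There is one attempt and no reset: what is moved stays moved. The work goes in short steps, Python scripts to look and compute and a tool call to move; the robot and the scene stay as the last step left them, time stands still between calls to the robot, and variables do not carry over. Pictures are saved under pics/ and viewed, at most 14 in all, crops included, and the job is handed in when it is done.

Besides the shell and the picture viewer there is one more tool, called after "Request:" by a JSON object that holds its "op" and its "data". carry_out: Moves the arm, as the interface text tells. Its arguments: {"type":"object","properties":{"steps":{"type":"string"},"squeeze":{"type":"number"}},"required":["steps"]}

```bash
ls; mkdir -p pics
python3 - <<'E'
from cell import manip
import cv2
for n in("top","scene"):
    cv2.imwrite(f"pics/{n}0.png",manip.capture(n)[:,:,::-1])
    c=manip.get_calibration(n);print(n,c)
print(manip.get_calibration("wrist"));print(manip.get_obs(),manip.tcp_to_grasp)
E
```

```text
pics
top {'fx': 488.95106802578294, 'fy': 488.95106802578294, 'cx': 323.416328974862, 'cy': 239.35196229251588, 'eye': array([ 0.44523228, -0.06255988,  0.92673023]), 'rotation': array([-2.14010021,  2.20190156, -0.13269783])}
scene {'fx': 442.0239384458823, 'fy': 442.0239384458823, 'cx': 319.80045116358025, 'cy': 234.64485045852336, 'eye': array([1.04820311, 0.23862121, 0.79119325]), 'rotation': array([-1.30783434, -2.36699059,  0.7920371 ])}
{'fx': 334.0933304974724, 'fy': 334.0933304974724, 'cx': 317.93159553478665, 'cy': 238.73203053080053, 'mount': array([[ 1.23837722e-03, -9.55765715e-01, -2.94126443e-01,
         7.48481207e-02],
       [ 9.99999223e-01,  1.14062882e-03,  5.03872888e-04,
        -1.03704358e-03],
       [-1.46095334e-04, -2.94126839e-01,  9.55766384e-01,
        -1.43867851e-01],
       [ 0.00000000e+00,  0.00000000e+00,  0.00000000e+00,
         1.00000000e+00]])}
{'clock': 0.1, 'joints': array([ 1.30200501e+00,  3.14156418e-01, -4.80270541e-02,  1.21018541e+00,
       -8.65099903e-06,  1.57084070e+00]), 'qvel': array([-8.49269802e-05, -2.12500419e-03,  2.38800019e-03, -4.58129147e-05,
        5.11611247e-04, -6.67044371e-04]), 'tau': array([-3.00591446e-04, -5.40767241e+01,  3.40541840e+01,  1.11778721e-02,
       -4.48815103e-05,  6.97716189e-06]), 'eef_pos': array([0.15919902, 0.57793365, 0.23049908]), 'eef_rot': array([-4.20988384e-01, -3.11305274e+00,  2.44956205e-03]), 'force': array([ 0.3040066 , -0.46358359,  0.24138674]), 'torque': array([ 0.01562027, -0.06322712,  0.00320613]), 'finger_force': 0.0, 'width': 1.0006733835070853} -0.0187
```

View pics/top0.png

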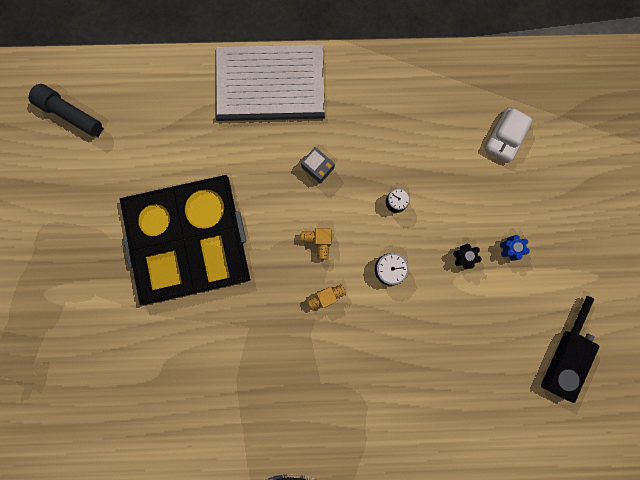

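View pics/scene0.png

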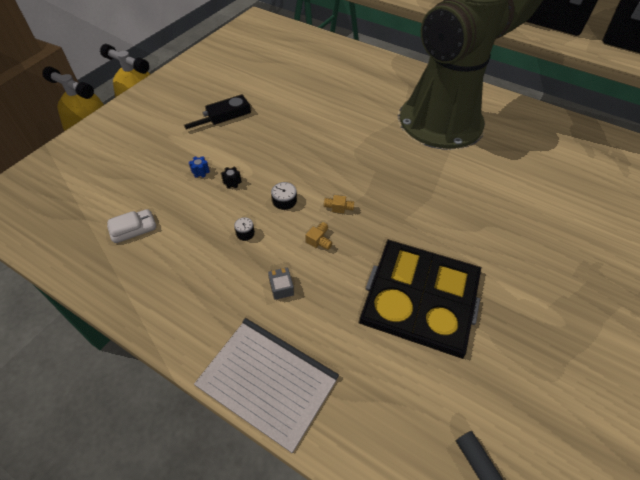

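```bash
cat > h.py <<'E'
import numpy as np,cv2
from scipy.spatial.transform import Rotation as R
from cell import manip
def cam(n):
    c=manip.get_calibration(n);K=np.array([[c['fx'],0,c['cx']],[0,c['fy'],c['cy']],[0,0,1]])
    if n=="wrist":
        o=manip.get_obs();T=np.eye(4);T[:3,:3]=R.from_rotvec(o['eef_rot']).as_matrix();T[:3,3]=o['eef_pos'];T=T@c['mount'];return K,T[:3,:3],T[:3,3]
    r=np.array(c['rotation']);return K,(R.from_rotvec(r).as_matrix() if r.ndim==1 else r),c['eye']
def world(C,uv,z):
    K,Rm,e=C;uv=np.atleast_2d(np.array(uv,float))
    d=(Rm@np.linalg.inv(K)@np.c_[uv,np.ones(len(uv))].T).T
    return e+d*((z-e[2])/d[:,2])[:,None]
def proj(C,P):
    K,Rm,e=C;q=(K@(Rm.T@(np.atleast_2d(P)-e).T)).T;return q[:,:2]/q[:,2:]
def blobs(mask,amin=60):
    for c in cv2.findContours(mask.astype(np.uint8),cv2.RETR_EXTERNAL,cv2.CHAIN_APPROX_NONE)[0]:
        if cv2.contourArea(c)>amin: yield c[:,0,:]
def plan(pos,yaw_closing,z=None):
    """shift in tool axes (cm) and turn about tool z (deg) to bring TCP over pos with closing axis at world angle"""
    o=manip.get_obs();M=R.from_rotvec(o['eef_rot']).as_matrix();d=M.T@(np.array(pos)-o['eef_pos'])
    y=M[:,1];a=np.degrees(yaw_closing)-np.degrees(np.arctan2(y[1],y[0]));a=(a+90)%180-90
    tilt=np.degrees(np.arccos(-M[2,2]))
    print("shift cm",(d*100).round(2),"turn about tool z",round(-a,1),"q6",o['joints'][5].round(2),"tilt",tilt.round(2),"t",o['clock'])
E
python3 - <<'E'
from h import *
im=cv2.imread("pics/top0.png");C=cam("top");h=cv2.cvtColor(im,cv2.COLOR_BGR2HSV);H,S,V=cv2.split(h)
cv2.imwrite("pics/crop1.png",cv2.resize(im[140:320,280:540],None,fx=3,fy=3,interpolation=cv2.INTER_CUBIC))
def rep(nm,mask,z,x0,x1,y0,y1):
    m=np.zeros_like(mask);m[y0:y1,x0:x1]=mask[y0:y1,x0:x1]
    for c in blobs(m,40):
        w=world(C,c,z)[:,:2].astype(np.float32);(ct,sz,a)=cv2.minAreaRect(w*1000)
        print(nm,"px",c.mean(0).round(),"xy mm",np.round(ct),"size",np.round(sz),"ang",round(a,1),"area",cv2.contourArea(w*1000))
rep("nest",(S>180)&(V>100)&(H<35),.018,110,250,170,310)
rep("brass",(S>195)&(V>90)&(H<35),.015,290,355,220,320)
rep("white",(S<60)&(V>150),.034,370,415,180,290)
rep("hub",(S<60)&(V>90),.034,455,480,240,272)
rep("wheel",(V<60),.03,450,486,238,275)
rep("batt",(S<70)&(V>60),.034,295,340,140,190)
rep("tray",(V<60),.022,110,260,165,315)
E
```

```text
nest px [165. 270.] xy mm [496. 222.] size [62. 54.] ang 11.4 area 3039.6708724803757
nest px [215. 259.] xy mm [515. 128.] size [80. 39.] ang 11.4 area 2869.548590111197
nest px [154. 219.] xy mm [590. 240.] size [56. 57.] ang 88.5 area 2523.854122512508
nest px [204. 208.] xy mm [609. 147.] size [71. 70.] ang 88.5 area 3983.7879794149194
white px [392. 268.] xy mm [ 487. -199.] size [51. 51.] ang 87.6 area 2001.9032632589806
white px [399. 198.] xy mm [ 615. -217.] size [35. 36.] ang 88.4 area 956.0083626941778
hub px [469. 255.] xy mm [ 506. -343.] size [16. 16.] ang 23.5 area 201.84518636390567
wheel px [466. 256.] xy mm [ 505. -339.] size [45. 49.] ang 9.3 area 1518.6739632906392
batt px [318. 163.] xy mm [687. -69.] size [50. 40.] ang 47.3 area 1871.2564354467904
tray px [184. 240.] xy mm [552. 184.] size [206. 212.] ang 11.4 area 41639.58993493131
```

View pics/crop1.png

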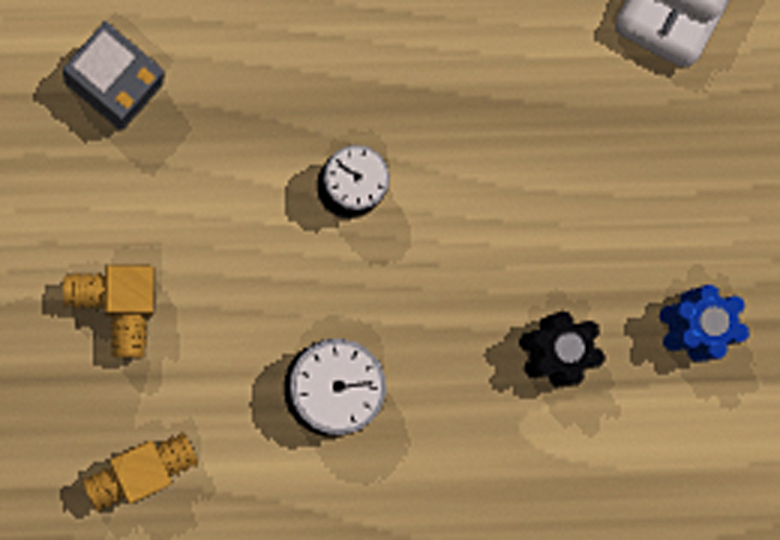

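Choices: large gauge (392,269), not the small one (398,200). Black wheel (467,256), not the blue one (515,247). Straight coupling (326,297), not the elbow (320,240). Battery (317,165). The close crop confirms each. The sizes measured for the nests and parts agree with the description. Next I'll move to a hover over the parts for a closer look.

Request:
{"op": "carry_out", "data": {"steps": "1 -2.9 -3.3 0 0 0 0;1 -2.9 -3.3 0 0 0 0;1 -2.9 -3.3 0 0 0 0;1 -2.9 -3.3 0 0 0 0;1 -2.9 -3.3 0 0 0 0;1 -2.9 -3.3 0 0 0 0;1 -2.9 -3.3 0 0 0 0;1 -2.9 -3.3 0 0 0 0;1 -2.9 -3.3 0 0 0 0;1 -2.9 -3.3 0 0 0 0;1 -2.9 -3.3 0 0 0 0;1 -2.9 -3.3 0 0 0 0", "squeeze": 40}}

```text
clock: 1.3
eef_pos: [0.3899, 0.1025, 0.2313]
eef_rot: [0.421, 3.113, 0.0]
force: [1.3, 0.1, -0.9]
width: 1.001
finger_force: 0.0
```

Request:
{"op": "carry_out", "data": {"steps": "1 -2.9 -3.3 0 0 0 0;1 -2.9 -3.3 0 0 0 0;1 -2.9 -3.3 0 0 0 0;1 -2.9 -3.3 0 0 0 0;1 -2.9 -3.3 0 0 0 0;1 -2.9 -3.3 0 0 0 0;1 0 0 0 0 0 0;1 0 0 0 0 0 0"}}

```text
clock: 2.1
eef_pos: [0.5044, -0.1334, 0.2306]
eef_rot: [-0.424, -3.111, -0.001]
force: [0.1, 1.0, 0.2]
width: 1.0
finger_force: 0.0
```

Run:
```python
from h import *
import pickle
C=cam("wrist");im=manip.capture("wrist")[:,:,::-1];cv2.imwrite("pics/w1.png",im);pickle.dump(C,open("w1.pkl","wb"))
print(manip.get_obs()['eef_pos'],manip.get_obs()['joints'])
```

```text
[ 0.50410997 -0.13255807  0.2307203 ] [-2.57370236e-01  1.67377126e-01 -2.36014462e-01  1.16911531e+00
  3.72692288e-04  1.20360455e-02]
```

View pics/w1.png

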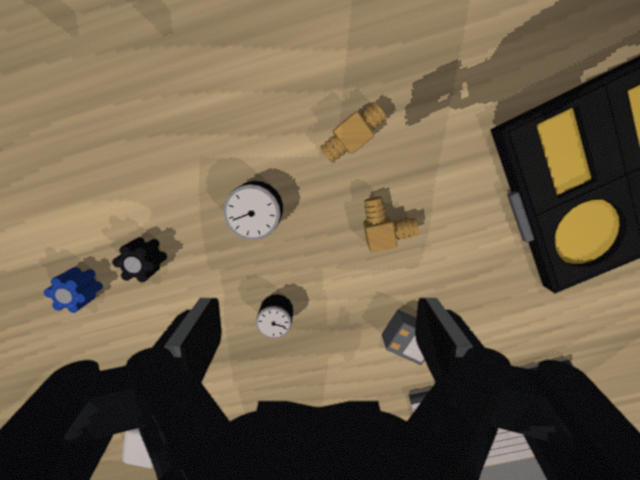

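The view shows the large gauge at (252,210), the coupling at (355,132), the black wheel at (138,260) with the blue one at (72,290), the elbow at (380,230), and the battery partly hidden at (405,335). I'll measure from this picture.

Run:
```python
from h import *
import pickle
im=cv2.imread("pics/w1.png");C=pickle.load(open("w1.pkl","rb"));H,S,V=cv2.split(cv2.cvtColor(im,cv2.COLOR_BGR2HSV))
def rep(nm,mask,z,x0,x1,y0,y1,amin=40):
    m=np.zeros_like(mask);m[y0:y1,x0:x1]=mask[y0:y1,x0:x1]
    for c in blobs(m,amin):
        w=world(C,c,z)[:,:2].astype(np.float32);(ct,sz,a)=cv2.minAreaRect(w*1000)
        print(nm,"px",c.mean(0).round(),"xy mm",np.round(ct),"size",np.round(sz),"ang",round(a,1))
print(im[132,355],im[140,300], H[132,355],S[132,355],V[132,355],S[180,320],V[180,320])
rep("brass",(S>150)&(V>70)&(H<35),.018,315,400,90,170)
rep("white",(S<60)&(V>130),.034,215,290,175,245)
rep("hub",(S<60)&(V>90),.034,120,146,250,275,20)
bl=(V<50);rep("wheel",bl,.025,100,168,232,282)
cv2.imwrite("pics/crop2.png",np.hstack([cv2.resize(im[225:290,100:175],(390,338),interpolation=cv2.INTER_CUBIC),cv2.resize(im[85:173,310:410],(384,338),interpolation=cv2.INTER_CUBIC)]))
```

```text
[ 71 125 162] [118 156 179] 18 143 162 86 149
white px [250. 213.] xy mm [ 487. -203.] size [57. 55.] ang 74.5
hub px [132. 264.] xy mm [ 507. -345.] size [18. 18.] ang 74.5
wheel px [139. 259.] xy mm [ 506. -341.] size [45. 61.] ang 11.2
```

View pics/crop2.png

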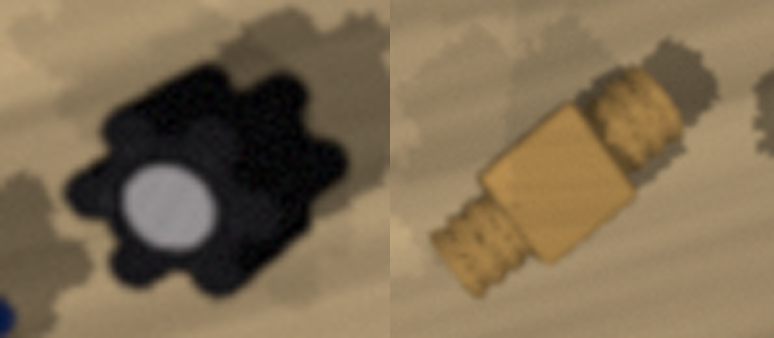

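Run:
```python
from h import *
import pickle
C=pickle.load(open("w1.pkl","rb"))
k=np.array([[570,100],[483,178],[552,263],[635,190]])
c=world(C,(k-[390,0])/3.84+[310,85],.03)[:,:2]*1000;print(c.round(),c.mean(0).round(),[np.degrees(np.arctan2(*(c[i]-c[(i+1)%4])[::-1])).round() for i in range(4)],np.linalg.norm(c-np.roll(c,1,0),axis=1).round())
l=np.array([[170,207],[88,193],[128,130],[210,140],[218,275],[130,262]])
w=world(C,l/5.2+[100,225],.032)[:,:2]*1000;d=w[1:]-w[0];print(w[0],(np.degrees(np.arctan2(d[:,1],d[:,0]))%60).round(),np.linalg.norm(d,axis=1))
plan([c[:,0].mean()/1000,c[:,1].mean()/1000,.1],np.radians(26))
```

```text
[[420. -72.]
 [432. -98.]
 [457. -86.]
 [445. -61.]] [438. -79.] [np.float64(115.0), np.float64(-155.0), np.float64(-64.0), np.float64(23.0)] [28. 29. 28. 28.]
[ 507.94877388 -346.25884678] [ 4.  4.  9. 11.  4.] [17.05109092 18.18636909 18.44633639 17.3908274  16.41727532]
shift cm [ 7.74  3.41 13.09] turn about tool z 48.6 q6 0.01 tilt 0.1 t 2.15
```

Request:
{"op": "carry_out", "data": {"steps": "1 3.9 1.7 0 0 0 0;1 3.9 1.7 0 0 0 0;1 0 0 2.4 0 0 8.2;1 0 0 2.4 0 0 8.2;1 0 0 2.4 0 0 8.2;1 0 0 2.4 0 0 8.2;1 0 0 2.4 0 0 8.2;1 0 0 2.4 0 0 8.2;1 0 0 0 0 0 0;1 0 0 0 0 0 0"}}

```text
clock: 3.15
eef_pos: [0.438, -0.0784, 0.0877]
eef_rot: [-1.672, -2.659, 0.0]
force: [-0.0, 0.0, -0.0]
width: 0.997
finger_force: 0.0
```

Run:
```python
from h import *
plan([.438,-.079,.007],np.radians(25))
C=cam("wrist");im=manip.capture("wrist")[:,:,::-1].copy()
P=np.array([[x,y,.03] for x,y in [(.438,-.079)]]+[[.438+.035*s*np.cos(np.radians(-65)),-.079+.035*s*np.sin(np.radians(-65)),.015] for s in(-1,1)])
for p in proj(C,P): cv2.circle(im,tuple(int(v) for v in p),4,(255,0,255),-1)
cv2.imwrite("pics/w2.png",im)
```

```text
shift cm [-0.06 -0.02  8.07] turn about tool z 0.7 q6 0.95 tilt 0.05 t 3.15
```

View pics/w2.png

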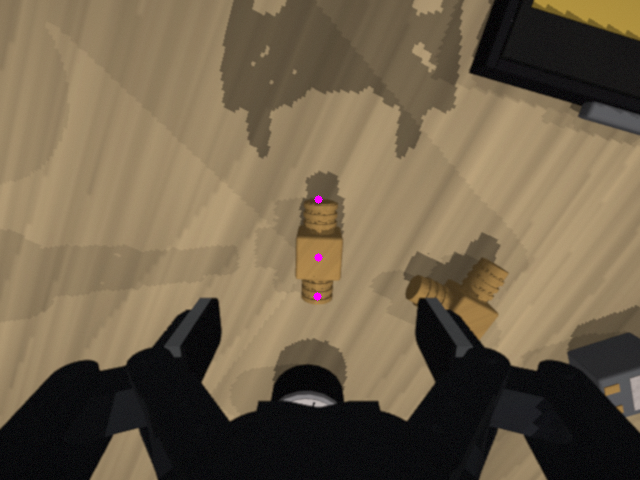

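The markers sit on the cube centre and the stub ends. The elbow at (460,295) is close to the right finger, so I'll narrow the opening before descending.

Request:
{"op": "carry_out", "data": {"steps": "0.2 0 0 0 0 0 0;0.2 0 0 2 0 0 0;0.2 0 0 2 0 0 0;0.2 0 0 2 0 0 0;0.2 0 0 2 0 0 0;0.2 0 0 0 0 0 0;-1 0 0 0 0 0 0;-1 0 0 0 0 0 0;-1 0 0 0 0 0 0;-1 0 0 0 0 0 0;-1 0 0 0 0 0 0;-1 0 0 0 0 0 0"}}

```text
clock: 4.4
eef_pos: [0.4399, -0.0796, 0.0087]
eef_rot: [1.677, 2.654, 0.001]
force: [-1.3, 0.4, 7.4]
width: 0.342
finger_force: 40.9
```

Request:
{"op": "carry_out", "data": {"steps": "-1 0 0 0 0 0 0;-1 0 0 -2 0 0 0;-1 0 0 -4 0 0 0;-1 0 0 -4 0 0 0;-1 0 0 0 0 0 0"}}

```text
clock: 4.9
eef_pos: [0.4427, -0.08, 0.1125]
eef_rot: [1.674, 2.649, 0.005]
force: [0.9, 0.0, -2.7]
width: 0.339
finger_force: 41.0
```

Run:
```python
from h import *
plan([.515,.128,.107],np.radians(101.4))
o=manip.get_obs();print(o['width'],o['finger_force'])
cv2.imwrite("pics/w3.png",manip.capture("wrist")[160:400,180:460,::-1])
```

```text
shift cm [15.69 15.46  0.58] turn about tool z -76.0 q6 0.95 tilt 0.52 t 4.9
0.33916952358051666 40.95686495304108
```

View pics/w3.png

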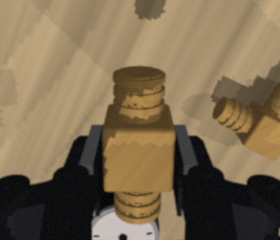

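Request:
{"op": "carry_out", "data": {"steps": "-1 3.9 3.9 0 0 0 0;-1 3.9 3.9 0 0 0 0;-1 3.9 3.9 0 0 0 0;-1 3.9 3.8 0 0 0 0;-1 0 0 0 0 0 -8.5;-1 0 0 0 0 0 -8.5;-1 0 0 0 0 0 -8.5;-1 0 0 0 0 0 -8.5;-1 0 0 0 0 0 -8.5;-1 0 0 0 0 0 -8.5;-1 0 0 0 0 0 -8.5;-1 0 0 0 0 0 -8.5"}}

```text
clock: 6.15
eef_pos: [0.5037, 0.109, 0.1054]
eef_rot: [0.103, -3.137, 0.001]
force: [-0.4, -0.7, -4.6]
width: 0.34
finger_force: 41.4
```

Request:
{"op": "carry_out", "data": {"steps": "-1 0 0 0 0 0 -8;-1 0 0 0 0 0 0;-1 0 0 0 0 0 0"}}

```text
clock: 6.45
eef_pos: [0.5042, 0.1091, 0.1061]
eef_rot: [0.307, -3.124, 0.0]
force: [-0.7, -0.2, -3.7]
width: 0.342
finger_force: 41.4
```

Run:
```python
from h import *
plan([.515,.128,.0225],np.radians(101.4))
C=cam("wrist");im=manip.capture("wrist")[:,:,::-1].copy()
for X,Y,z in [(.515,.128,.013),(.609,.147,.013),(.590,.240,.013),(.496,.222,.013)]:
    p=proj(C,[X,Y,z])[0];cv2.circle(im,(int(p[0]),int(p[1])),4,(255,0,255),-1)
a=np.radians(11.4)
c=np.array([.515,.128,.023])+np.array([[sx*.041*np.cos(a)-sy*.021*np.sin(a),sx*.041*np.sin(a)+sy*.021*np.cos(a),0] for sx,sy in((1,1),(1,-1),(-1,-1),(-1,1))])
cv2.polylines(im,[proj(C,c).astype(np.int32)],True,(255,0,255),1)
cv2.imwrite("pics/w4.png",im)
```

```text
shift cm [-1.45  1.65  8.36] turn about tool z -0.2 q6 0.02 tilt 0.12 t 6.45
```

View pics/w4.png

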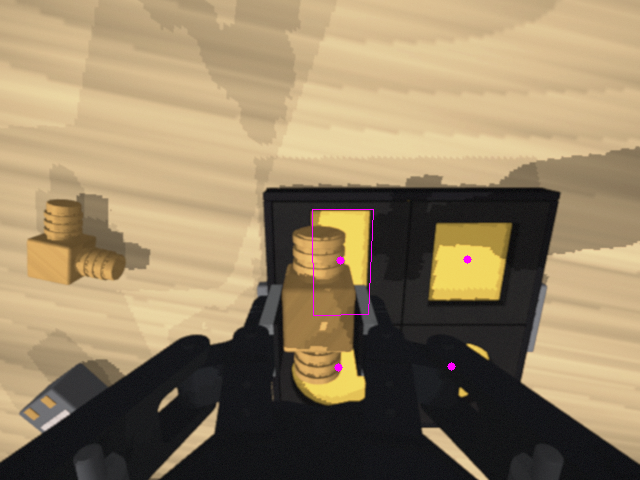

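The projected slot outline at (340,262) matches the picture. I'll place the coupling now.

Request:
{"op": "carry_out", "data": {"steps": "-1 -1.5 1.7 0 0 0 0;-1 0 0 3 0 0 0;-1 0 0 3 0 0 0;-1 0 0 1.5 0 0 0;-1 0 0 0.6 0 0 0;-1 0 0 0 0 0 0;-1 0 0 0 0 0 0"}}

```text
clock: 7.2
eef_pos: [0.5172, 0.129, 0.027]
eef_rot: [-0.311, 3.125, 0.0]
force: [0.5, 0.2, -3.3]
width: 0.345
finger_force: 41.3
```

Run:
```python
from h import *
plan([.515,.128,.022],np.radians(101.4));o=manip.get_obs();print(o['force'],o['eef_pos'])
```

```text
shift cm [ 0.23 -0.06  0.5 ] turn about tool z -0.0 q6 0.05 tilt 0.06 t 7.2
[ 0.52326019  0.19165767 -3.29322186] [0.51718364 0.12903274 0.02702485]
```

Request:
{"op": "carry_out", "data": {"steps": "-1 0.2 0 0.4 0 0 0;-1 0 0 0 0 0 0;0 0 0 0 0 0 0;0 0 0 0 0 0 0;0 0 0 0 0 0 0;0 0 0 -3 0 0 0;0.5 0 0 -5 0 0 0;1 0 0 -4 0 0 0;1 0 0 0 0 0 0"}}

```text
clock: 8.1
eef_pos: [0.5188, 0.1296, 0.1486]
eef_rot: [-0.311, 3.116, 0.002]
force: [1.2, 0.8, -0.2]
width: 0.976
finger_force: 0.0
```

Run:
```python
from h import *
plan([.487,-.201,.13],np.radians(75))
cv2.imwrite("pics/w5.png",manip.capture("wrist")[100:480,150:640,::-1])
```

```text
shift cm [  9.67 -31.78   1.75] turn about tool z 26.4 q6 0.05 tilt 0.6 t 8.1
```

View pics/w5.png

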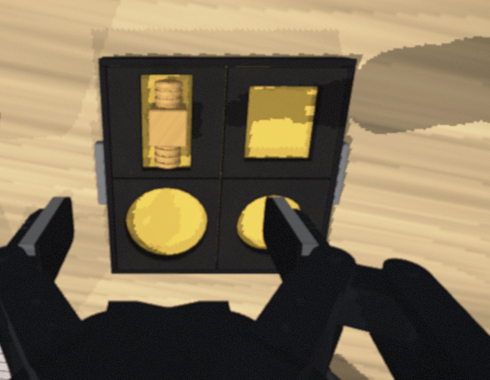

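The coupling lies in its slot, seen at (167,122). Next is the large gauge; the tool keeps its orientation.

Request:
{"op": "carry_out", "data": {"steps": "1 1.2 -4 0 0 0 0;1 1.2 -4 0 0 0 0;1 1.2 -4 0 0 0 0;1 1.2 -4 0 0 0 0;1 1.2 -4 0 0 0 0;1 1.2 -4 0 0 0 0;1 1.2 -4 0 0 0 0;1 1.2 -4 0 0 0 0;1 0 0 0 0 0 0;1 0 0 0 0 0 0"}}

```text
clock: 9.15
eef_pos: [0.4827, -0.2046, 0.1412]
eef_rot: [0.308, -3.125, -0.002]
force: [-0.4, 0.2, -0.4]
width: 1.003
finger_force: 0.0
```

Run:
```python
from h import *
plan([.487,-.201,.007],np.radians(101.4))
C=cam("wrist");im=manip.capture("wrist")[:,:,::-1].copy();H,S,V=cv2.split(cv2.cvtColor(im,cv2.COLOR_BGR2HSV))
p=proj(C,[.487,-.201,.034])[0].astype(int);m=np.zeros(V.shape,bool);s=np.s_[max(p[1]-60,0):p[1]+60,p[0]-60:p[0]+60];m[s]=((S<60)&(V>120))[s]
for c in blobs(m,200):
    w=world(C,c,.034)[:,:2].astype(np.float32)*1000;print(p,c.mean(0),cv2.minEnclosingCircle(w))
```

```text
shift cm [-0.51  0.25 13.42] turn about tool z -0.1 q6 -0.6 tilt 0.12 t 9.15
[322 242] [321.81683168 242.2029703 ] ((487.7149963378906, -201.1884307861328), 29.17842674255371)
```

Request:
{"op": "carry_out", "data": {"steps": "1 -0.5 0.25 2 0 0 0;1 0 0 4 0 0 0;1 0 0 4 0 0 0;1 0 0 3.4 0 0 0;1 0 0 0 0 0 0;1 0 0 0 0 0 0;-1 0 0 0 0 0 0;-1 0 0 0 0 0 0;-1 0 0 0 0 0 0;-1 0 0 0 0 0 0;-1 0 0 0 0 0 0"}}

```text
clock: 10.3
eef_pos: [0.4899, -0.201, 0.0107]
eef_rot: [-0.312, 3.122, -0.001]
force: [-0.9, 2.0, 7.2]
width: 0.685
finger_force: 41.9
```

Request:
{"op": "carry_out", "data": {"steps": "-1 0 0 0 0 0 0;-1 0 0 -3 0 0 0;-1 0 0 -4 0 0 0;-1 0 0 -4 0 0 0;-1 0 0 0 0 0 0;-1 0 0 0 0 0 0"}}

```text
clock: 10.9
eef_pos: [0.4892, -0.2012, 0.1201]
eef_rot: [-0.312, 3.123, -0.003]
force: [-0.9, -0.6, -2.3]
width: 0.684
finger_force: 45.6
```

Run:
```python
from h import *
plan([.609,.147,.12],np.radians(101.4));C=cam("wrist")
im=manip.capture("wrist")[:,:,::-1];H,S,V=cv2.split(cv2.cvtColor(im,cv2.COLOR_BGR2HSV))
cv2.imwrite("pics/w6.png",im[100:480,150:490])
```

```text
shift cm [-18.62  31.77   0.  ] turn about tool z -0.0 q6 -0.59 tilt 0.22 t 10.9
```

View pics/w6.png

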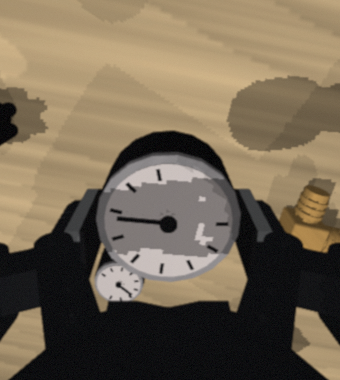

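The gauge is held level with the dial up. I'll carry it to the larger round cut-out.

Request:
{"op": "carry_out", "data": {"steps": "-1 -2.3 4 0 0 0 0;-1 -2.3 4 0 0 0 0;-1 -2.3 4 0 0 0 0;-1 -2.3 4 0 0 0 0;-1 -2.3 4 0 0 0 0;-1 -2.3 4 0 0 0 0;-1 -2.3 4 0 0 0 0;-1 -2.3 4 0 0 0 0;-1 0 0 0 0 0 0;-1 0 0 0 0 0 0;-1 0 0 0 0 0 0"}}

```text
clock: 12.05
eef_pos: [0.6037, 0.1483, 0.1167]
eef_rot: [0.311, -3.123, 0.001]
force: [-0.2, -0.8, -1.9]
width: 0.683
finger_force: 45.5
```

Run:
```python
from h import *
plan([.609,.147,.0245],np.radians(101.4))
```

```text
shift cm [-0.52 -0.22  9.22] turn about tool z -0.0 q6 0.04 tilt 0.19 t 12.05
```

Request:
{"op": "carry_out", "data": {"steps": "-1 -0.5 -0.2 2 0 0 0;-1 0 0 3 0 0 0;-1 0 0 3 0 0 0;-1 0 0 1 0 0 0;-1 0 0 0 0 0 0;-1 0 0 0 0 0 0"}}

```text
clock: 12.65
eef_pos: [0.611, 0.1478, 0.0293]
eef_rot: [-0.31, 3.125, 0.0]
force: [0.5, -0.3, -2.5]
width: 0.682
finger_force: 45.4
```

Run:
```python
from h import *
plan([.609,.147,.0245],np.radians(101.4));print(manip.get_obs()['force'])
```

```text
shift cm [ 0.21 -0.04  0.48] turn about tool z -0.1 q6 0.04 tilt 0.05 t 12.65
[ 0.50154581 -0.28032169 -2.48982432]
```

Request:
{"op": "carry_out", "data": {"steps": "-1 0.2 0 0.4 0 0 0;-1 0 0 0 0 0 0;0.8 0 0 0 0 0 0;0.8 0 0 0 0 0 0;0.8 0 0 0 0 0 0;0.8 0 0 -3 0 0 0;0.8 0 0 -5 0 0 0;1 0 0 -4 0 0 0;1 0 0 0 0 0 0"}}

```text
clock: 13.55
eef_pos: [0.6129, 0.1491, 0.1514]
eef_rot: [-0.311, 3.115, 0.002]
force: [0.3, -0.0, 0.2]
width: 0.998
finger_force: 0.0
```

Run:
```python
from h import *
plan([.507,-.344,.13],np.radians(96))
C=cam("wrist");im=manip.capture("wrist")[:,:,::-1].copy();H,S,V=cv2.split(cv2.cvtColor(im,cv2.COLOR_BGR2HSV))
p=proj(C,[.609,.147,.047])[0].astype(int);m=np.zeros(V.shape,bool);s=np.s_[max(p[1]-80,0):p[1]+80,p[0]-80:p[0]+80];m[s]=((S<60)&(V>100))[s]
for c in blobs(m,200):
    w=world(C,c,.047)[:,:2].astype(np.float32)*1000;print(p,c.mean(0),cv2.minEnclosingCircle(w))
```

```text
shift cm [ 20.16 -46.24   1.9 ] turn about tool z 5.4 q6 0.04 tilt 0.65 t 13.55
[317 230] [317.4600939  225.62910798] ((606.2003173828125, 146.44659423828125), 29.85930633544922)
[317 230] [243.35652174 174.7826087 ] ((578.48779296875, 85.72079467773438), 18.353511810302734)
```

The gauge is seated: it measures at (606,146) mm against the nest at (609,147). On to the handwheel.

Request:
{"op": "carry_out", "data": {"steps": "1 1.7 -3.9 0 0 0 0;1 1.7 -3.9 0 0 0 0;1 1.7 -3.9 0 0 0 0;1 1.7 -3.9 0 0 0 0;1 1.7 -3.9 0 0 0 0;1 1.7 -3.9 0 0 0 0;1 1.7 -3.9 0 0 0 0;1 1.7 -3.9 0 0 0 0;1 1.7 -3.9 0 0 0 0;1 1.7 -3.9 0 0 0 0;1 1.7 -3.9 0 0 0 0;1 1.7 -3.9 0 0 0 0"}}

```text
clock: 14.8
eef_pos: [0.4997, -0.3522, 0.1428]
eef_rot: [0.312, -3.125, -0.002]
force: [1.3, 0.8, 0.5]
width: 1.001
finger_force: 0.0
```

Request:
{"op": "carry_out", "data": {"steps": "0.3 0 0 0 0 0 5.4;0.3 0 0 0 0 0 0;0.3 0 0 0 0 0 0"}}

```text
clock: 15.1
eef_pos: [0.5005, -0.3504, 0.1431]
eef_rot: [0.168, -3.136, -0.002]
force: [-0.3, 1.1, 0.2]
width: 0.648
finger_force: 0.0
```

Run:
```python
from h import *
plan([.507,-.344,.007],np.radians(96))
C=cam("wrist");im=manip.capture("wrist")[:,:,::-1].copy();H,S,V=cv2.split(cv2.cvtColor(im,cv2.COLOR_BGR2HSV))
p=proj(C,[.507,-.344,.034])[0].astype(int);m=np.zeros(V.shape,bool);s=np.s_[max(p[1]-40,0):p[1]+40,p[0]-40:p[0]+40];m[s]=((S<60)&(V>90))[s]
for c in blobs(m,100):
    w=world(C,c,.034)[:,:2].astype(np.float32)*1000;print(p,c.mean(0),cv2.minEnclosingCircle(w))
cv2.imwrite("pics/w7.png",cv2.resize(im[p[1]-100:p[1]+100,p[0]-130:p[0]+130],None,fx=3,fy=3,interpolation=cv2.INTER_CUBIC))
```

```text
shift cm [-0.74  0.54 13.61] turn about tool z 0.1 q6 -0.72 tilt 0.12 t 15.1
[325 244] [325.83606557 244.16393443] ((506.8871154785156, -343.9895324707031), 9.13259220123291)
```

View pics/w7.png

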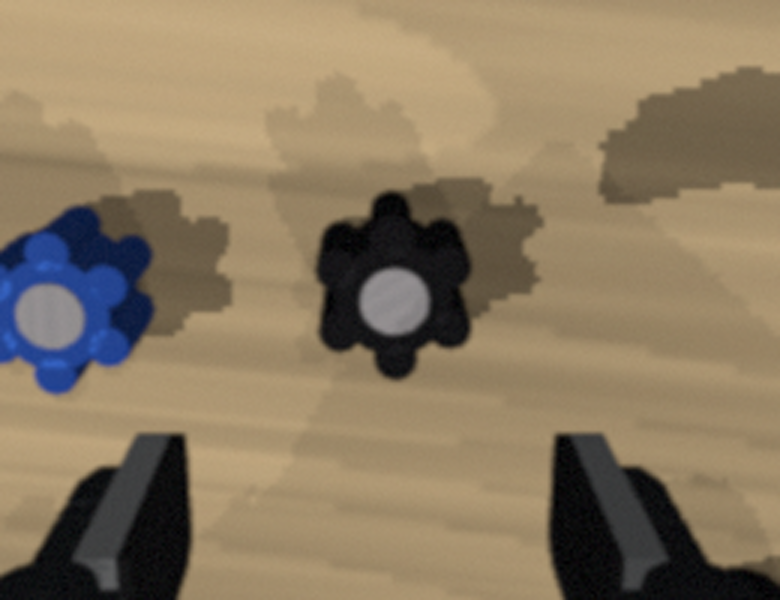

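The black wheel is centred, hub at crop (395,300), with its flats facing both fingers. The blue wheel at (50,315) is clear.

Request:
{"op": "carry_out", "data": {"steps": "0.3 -0.7 0.5 2 0 0 0;0.3 0 0 4 0 0 0;0.3 0 0 4 0 0 0;0.3 0 0 3.6 0 0 0;0.3 0 0 0 0 0 0;0.3 0 0 0 0 0 0;-1 0 0 0 0 0 0;-1 0 0 0 0 0 0;-1 0 0 0 0 0 0;-1 0 0 0 0 0 0;-1 0 0 0 0 0 0"}}

```text
clock: 16.25
eef_pos: [0.5094, -0.3464, 0.0109]
eef_rot: [-0.165, 3.133, -0.003]
force: [-0.7, 1.4, 8.0]
width: 0.471
finger_force: 41.1
```

Request:
{"op": "carry_out", "data": {"steps": "-1 0 0 0 0 0 0;-1 0 0 -3 0 0 0;-1 0 0 -4 0 0 0;-1 0 0 -4 0 0 0;-1 0 0 0 0 0 0;-1 0 0 0 0 0 0"}}

```text
clock: 16.85
eef_pos: [0.5085, -0.3462, 0.1202]
eef_rot: [-0.164, 3.134, -0.004]
force: [-0.5, 0.0, -1.9]
width: 0.468
finger_force: 40.8
```

Run:
```python
from h import *
plan([.590,.240,.12],np.radians(101.4))
cv2.imwrite("pics/w8.png",manip.capture("wrist")[100:480,150:490,::-1])
```

```text
shift cm [-14.23  57.45  -0.08] turn about tool z -5.4 q6 -0.7 tilt 0.22 t 16.85
```

View pics/w8.png

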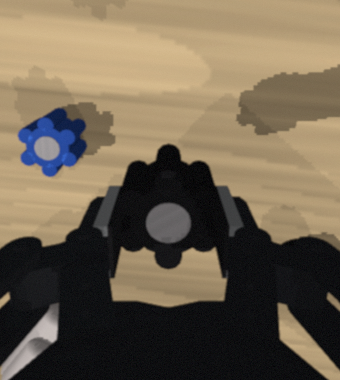

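Request:
{"op": "carry_out", "data": {"steps": "-1 -1.2 4.8 0 0 0 0;-1 -1.2 4.8 0 0 0 0;-1 -1.2 4.8 0 0 0 0;-1 -1.2 4.8 0 0 0 0;-1 -1.2 4.8 0 0 0 0;-1 -1.2 4.8 0 0 0 0;-1 -1.2 4.8 0 0 0 0;-1 -1.2 4.8 0 0 0 0;-1 -1.2 4.8 0 0 0 0;-1 -1.2 4.8 0 0 0 0;-1 -1.2 4.8 0 0 0 0;-1 -1.2 4.8 0 0 0 0"}}

```text
clock: 18.1
eef_pos: [0.5892, 0.244, 0.1162]
eef_rot: [0.164, -3.134, 0.002]
force: [0.4, 1.0, -1.1]
width: 0.466
finger_force: 40.9
```

Request:
{"op": "carry_out", "data": {"steps": "-1 0 0 0 0 0 -5.4;-1 0 0 0 0 0 0;-1 0 0 0 0 0 0"}}

```text
clock: 18.4
eef_pos: [0.5893, 0.2416, 0.1166]
eef_rot: [0.308, -3.123, 0.002]
force: [-0.8, -0.6, -0.5]
width: 0.469
finger_force: 41.0
```

Run:
```python
from h import *
plan([.590,.240,.0245],np.radians(101.4))
```

```text
shift cm [-0.07 -0.16  9.21] turn about tool z -0.1 q6 0.19 tilt 0.18 t 18.4
```

Request:
{"op": "carry_out", "data": {"steps": "-1 0 -0.2 2 0 0 0;-1 0 0 3 0 0 0;-1 0 0 3 0 0 0;-1 0 0 1 0 0 0;-1 0.2 0 0.4 0 0 0;-1 0 0 0 0 0 0;-1 0 0 0 0 0 0"}}

```text
clock: 19.1
eef_pos: [0.5896, 0.2397, 0.0252]
eef_rot: [-0.31, 3.125, 0.001]
force: [0.7, -0.2, -0.8]
width: 0.47
finger_force: 41.3
```

Run:
```python
from h import *
plan([.590,.240,.0245],np.radians(101.4));print(manip.get_obs()['force'])
```

```text
shift cm [-0.05  0.02  0.07] turn about tool z -0.1 q6 0.19 tilt 0.06 t 19.1
[ 0.66145301 -0.19746396 -0.78242151]
```

Request:
{"op": "carry_out", "data": {"steps": "-1 0 0 0.1 0 0 0;0.2 0 0 0 0 0 0;0.2 0 0 0 0 0 0;0.2 0 0 0 0 0 0;0.2 0 0 -3 0 0 0;0.5 0 0 -5 0 0 0;1 0 0 -4 0 0 0;1 0 0 0 0 0 0"}}

```text
clock: 19.9
eef_pos: [0.593, 0.2419, 0.1503]
eef_rot: [-0.311, 3.116, 0.005]
force: [1.7, -0.4, 0.4]
width: 0.999
finger_force: 0.0
```

Run:
```python
from h import *
plan([.687,-.069,.13],np.radians(137.3))
C=cam("wrist");im=manip.capture("wrist")[:,:,::-1].copy();H,S,V=cv2.split(cv2.cvtColor(im,cv2.COLOR_BGR2HSV))
p=proj(C,[.590,.240,.047])[0].astype(int);m=np.zeros(V.shape,bool);s=np.s_[max(p[1]-40,0):p[1]+40,p[0]-40:p[0]+40];m[s]=((S<60)&(V>90))[s]
for c in blobs(m,100):
    w=world(C,c,.047)[:,:2].astype(np.float32)*1000;print(p,c.mean(0),cv2.minEnclosingCircle(w))
```

```text
shift cm [ -3.05 -32.33   2.  ] turn about tool z -35.9 q6 0.19 tilt 0.63 t 19.9
[317 232] [316.5        228.48529412] ((587.2025756835938, 238.85598754882812), 9.55643367767334)
```

The wheel is seated, hub at (587,239) mm against the nest at (590,240). On to the battery.

Request:
{"op": "carry_out", "data": {"steps": "1 -0.4 -4 0 0 0 0;1 -0.4 -4 0 0 0 0;1 -0.4 -4 0 0 0 0;1 -0.4 -4 0 0 0 0;1 -0.4 -4 0 0 0 0;1 -0.4 -4 0 0 0 0;1 -0.4 -4 0 0 0 0;1 -0.2 -4 0 0 0 0;1 0 0 0 0 0 -8.5;1 0 0 0 0 0 -8.5;1 0 0 0 0 0 -8.5;1 0 0 0 0 0 -8.5"}}

```text
clock: 21.15
eef_pos: [0.6806, -0.0678, 0.1413]
eef_rot: [1.22, -2.893, -0.002]
force: [0.2, -0.4, 0.5]
width: 1.0
finger_force: 0.0
```

Request:
{"op": "carry_out", "data": {"steps": "0.5 0 0 0 0 0 -2;0.5 0 0 0 0 0 0;0.5 0 0 0 0 0 0"}}

```text
clock: 21.45
eef_pos: [0.6809, -0.0675, 0.1421]
eef_rot: [1.261, -2.876, -0.001]
force: [-0.8, 0.4, 0.6]
width: 0.75
finger_force: 0.0
```

Run:
```python
from h import *
plan([.687,-.069,.007],np.radians(137.3))
C=cam("wrist");im=manip.capture("wrist")[:,:,::-1].copy()
a=np.radians(47.3);u=np.array([np.cos(a),np.sin(a)]);v=np.array([-u[1],u[0]])
c=np.array([[*(np.array([.687,-.069])+sx*.025*u+sy*.021*v),.034] for sx,sy in((1,1),(1,-1),(-1,-1),(-1,1))])
q=proj(C,c);cv2.polylines(im,[q.astype(np.int32)],True,(255,0,255),1);p=q.mean(0).astype(int);print(p)
cv2.imwrite("pics/w9.png",cv2.resize(im[p[1]-80:p[1]+80,p[0]-110:p[0]+110],None,fx=3,fy=3,interpolation=cv2.INTER_CUBIC))
```

```text
shift cm [-0.32 -0.57 13.51] turn about tool z 0.0 q6 -0.93 tilt 0.11 t 21.45
[311 239]
```

View pics/w9.png

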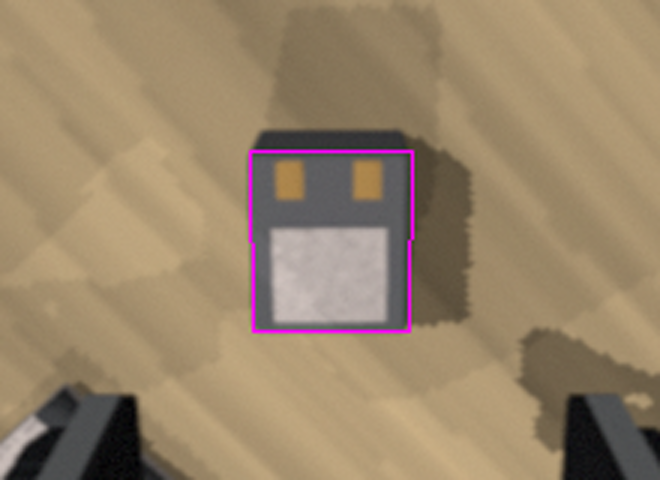

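Request:
{"op": "carry_out", "data": {"steps": "0.5 -0.3 -0.6 2 0 0 0;0.5 0 0 4 0 0 0;0.5 0 0 4 0 0 0;0.5 0 0 3.5 0 0 0;0.5 0 0 0 0 0 0;0.5 0 0 0 0 0 0;-1 0 0 0 0 0 0;-1 0 0 0 0 0 0;-1 0 0 0 0 0 0;-1 0 0 0 0 0 0;-1 0 0 0 0 0 0"}}

```text
clock: 22.6
eef_pos: [0.6903, -0.0697, 0.0113]
eef_rot: [-1.261, 2.873, -0.004]
force: [-0.2, 0.0, 7.1]
width: 0.481
finger_force: 42.8
```

Request:
{"op": "carry_out", "data": {"steps": "-1 0 0 0 0 0 0;-1 0 0 -3 0 0 0;-1 0 0 -4 0 0 0;-1 0 0 -4 0 0 0;-1 0 0 0 0 0 0;-1 0 0 0 0 0 0"}}

```text
clock: 23.2
eef_pos: [0.6893, -0.0696, 0.1204]
eef_rot: [-1.261, 2.874, -0.003]
force: [0.3, 0.3, -2.9]
width: 0.485
finger_force: 41.9
```

Run:
```python
from h import *
plan([.496,.222,.125],np.radians(101.4))
```

```text
shift cm [-8.38 33.97 -0.54] turn about tool z 36.0 q6 -0.93 tilt 0.22 t 23.2
```

Request:
{"op": "carry_out", "data": {"steps": "-1 -1 4.2 0 0 0 0;-1 -1 4.2 0 0 0 0;-1 -1 4.2 0 0 0 0;-1 -1 4.2 0 0 0 0;-1 -1 4.2 0 0 0 0;-1 -1 4.2 0 0 0 0;-1 -1 4.2 0 0 0 0;-1 -1.2 4.4 0 0 0 0;-1 0 0 0 0 0 8.5;-1 0 0 0 0 0 8.5;-1 0 0 0 0 0 8.5;-1 0 0 0 0 0 8.5"}}

```text
clock: 24.4
eef_pos: [0.4932, 0.2193, 0.1166]
eef_rot: [0.358, -3.118, 0.002]
force: [0.1, -0.1, -2.0]
width: 0.482
finger_force: 42.0
```

Request:
{"op": "carry_out", "data": {"steps": "-1 0 0 0 0 0 2;-1 0 0 0 0 0 0;-1 0 0 0 0 0 0"}}

```text
clock: 24.7
eef_pos: [0.4939, 0.2192, 0.1172]
eef_rot: [0.313, -3.124, 0.001]
force: [0.0, -0.5, -1.6]
width: 0.482
finger_force: 42.0
```

Run:
```python
from h import *
plan([.496,.222,.0245],np.radians(101.4))
```

```text
shift cm [-0.28  0.23  9.27] turn about tool z 0.1 q6 0.22 tilt 0.12 t 24.7
```

Request:
{"op": "carry_out", "data": {"steps": "-1 -0.2 0.2 2 0 0 0;-1 0 0 3 0 0 0;-1 0 0 3 0 0 0;-1 0 0 1 0 0 0;-1 0.1 0 0.4 0 0 0;-1 0 0 0 0 0 0;-1 0 0 0 0 0 0"}}

```text
clock: 25.4
eef_pos: [0.4959, 0.222, 0.0251]
eef_rot: [-0.312, 3.125, 0.001]
force: [-0.2, 0.3, -1.0]
width: 0.483
finger_force: 42.0
```

Run:
```python
from h import *
plan([.496,.222,.0245],np.radians(101.4));print(manip.get_obs()['force'])
```

```text
shift cm [-0.01 -0.01  0.06] turn about tool z 0.0 q6 0.22 tilt 0.06 t 25.4
[-0.20989356  0.32782536 -0.96795723]
```

Release, retreat clear and check the final state.

Request:
{"op": "carry_out", "data": {"steps": "-1 0 0 0.1 0 0 0;0.2 0 0 0 0 0 0;0.2 0 0 0 0 0 0;0.2 0 0 0 0 0 0;0.2 0 0 -3 0 0 0;0.5 0 0 -5 0 0 0;1 0 0 -5 0 0 0;1 3 0 -4 0 0 0;1 3 -3 0 0 0 0;1 0 -4 0 0 0 0;1 0 0 0 0 0 0;1 0 0 0 0 0 0"}}

```text
clock: 26.6
eef_pos: [0.4506, 0.141, 0.1936]
eef_rot: [-0.309, 3.126, 0.001]
force: [-0.5, 0.4, -0.3]
width: 1.002
finger_force: 0.0
```

Run:
```python
from h import *
w=cv2.resize(manip.capture("wrist")[:,:,::-1],(400,300));s=manip.capture("scene")[:,:,::-1][120:370,180:513];s=cv2.resize(s,(400,300))
cv2.imwrite("pics/fin.png",np.hstack([w,s]));print(manip.get_obs()['eef_pos'])
```

```text
[0.45052893 0.1419154  0.19320251]
```

View pics/fin.png

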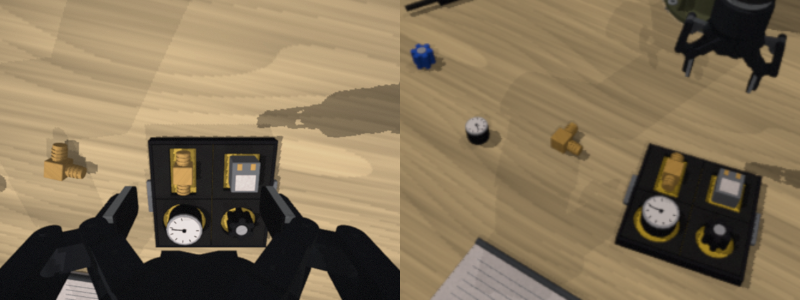

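All four parts sit in their cut-outs, and the elbow and small gauge are undisturbed.

```bash
python3 -c "
from cell import manip
print(manip.finish_job())"
```

```text
the job is handed in; nothing more can be done
None
```

I packed the gauge, handwheel, coupling and battery into their cut-outs and handed the job in at about 27 s of the 96 s; the last pictures show all four seated and the elbow and small gauge where they lay, but `finish_job` returned no verdict.

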